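# Put a resin specimen under the swing-arm magnifier

## Robot

A 6-joint arm with a two-finger parallel gripper is mounted at the origin on the work surface. World frame = base frame: x ahead of the robot, y to its left, z up, the work surface at z = 0. Lengths are in mm, angles in rad, forces in N, time in s.
With the tool pointing down it reaches from about 275 to 1000 mm from the base axis. Payload 8.4 kg.
Tool frame: the origin (TCP) lies midway between the tips of the shut fingers; the grasp point (between the pads) lies 19 mm behind it; y points along the fingers, z is the direction in which the jaws open and shut, and the axes are right-handed (so a half turn about y gives the same grasp; the last joint's range is limited). The gripper opens to 85 mm and grips with 20 to 120 N. Pads are 22 mm wide; open, the fingers measure 114 mm over their backs; the gripper's body (76 mm by 85 mm) begins 54 mm behind the grasp point. The pads swing forward as they close: fully open they stand 13 mm farther back than shut.
Start: joints at [1.22, 0.353, 1.633, -0, 1.155, -0.002], TCP at [213.605, 587.367, 209.681] pointing down, gripper open.
Joint ranges: [-2.63, 2.63], [-0.92, 2.1], [0.06, 2.66], [-1.3, 4.44], [0, 2.69], [-3.02, 3.02]. Speed limits (rad/s): [2.22, 2.22, 2.79, 3.14, 3.14, 3.14].

## Interface

Orientations are given as [roll, pitch, yaw] about the fixed x, y, z axes, in that order (R = Rz(yaw) Ry(pitch) Rx(roll)).
In Python, from rig import r gives the robot as it stands. The module is installed in compiled form; this text tells all that it offers.
- The arm moves only by the tool apply_moves, never from a script. Its argument "plan" is text: rows parted by semicolons, each of 7 numbers parted by spaces: the shift along the tool's x, y, z in cm, then the turn, a rotation vector about the tool's x, y, z in degrees, then the closure, from 0 (fully open) to 1 (shut). A call has 1 to 20 rows; each row shifts and turns the pose as measured when the row begins, along the tool's axes as they then stand; what a row does not reach is not made up. A row lasts 1/10 s, in which the tool goes at most 50 mm and 8.59 degrees, less where a joint would pass 70% of its speed; a pose out of reach is approached as far as the arm can. A call is refused whole if a number of a shift passes 5 or a number of a turn 8.59, either way. A call with a gripper value outside its range is refused whole. The fingers move at their own pace and stop on an object; "squeeze" is the grip in N (left out, the last holds). Time passes only in rows, so rows that do not move let the fingers close. It gives the time, the measured TCP pose, the force and the opening at its end, in the units of the state.
- r.sense(): the state, without advancing time (a new reading comes with each control period).
- r.grab_frame(name): name is "side" or "top"; returns the picture (400x640x3 uint8, blue, green, red); there is no depth.
- r.get_calibration(name): a dict with "vertical_fov" (degrees; the focal length in pixels is half the picture's height over the tangent of half this angle, whatever the lens; pixels are square), "cx", "cy" (the principal point, pixels), "R" (3x3) and "t" (3): a world point X has camera coordinates R X + t. Camera axes: x right, y down, z forward; pixel columns grow to the right and rows downward; lengths in mm; the calibration is good to about 2 mm. A picture is of the moment at which its call begins. get_calibration takes no time and is no camera call.
- r.sign_off(): hands the job in, once; it reports no verdict.
The state is a dict: "clock": time; "qpos": joint angles; "qvel": joint speeds; "joint_efforts": joint torques, N m; "eef_pos": TCP position; "tcp_rot": TCP orientation; "contact_force": force on the tool from outside, world axes, zero at the start; "wrist_torque": the same for the moment, N m; "opening": opening from 0.0 (shut) to 1.0 (fully open).
Only numpy, scipy, OpenCV 4.12 (cv2) and the standard library are available. Lean on these libraries where they do the work, as an engineer would, in place of code of your own. Each camera call takes 0.05 s, during which the arm holds its last target. There are 200 camera calls.

## Task

Swing the bench magnifier right off its black viewing stage to either side, lay the amber specimen block flat inside the white outline on the stage, lengthwise with the outline, and swing the magnifier back so that its lens is centred over the block. Set the block down rather than dropping it, do not let the magnifier touch it, and leave the other blocks and the bottle, beaker and jar where they are.

Things in the scene. Friction and masses are not known exactly. Their poses are not given: they have to be found in the camera images.
- swing_arm: Teal magnifier arm (22 mm wide, 14 thick) with lens ring and red handle, one rigid piece turning about the vertical post. Origin on the hinge axis, 138 mm above the table; -x points along the arm to the lens. With its axes parallel to the stage's, the lens is over the stage's centre; turns 1.5 rad either way, starts within 0.3. Stiff: stays where left, about 1.5 N at the handle moves it.
- post (a point): Hinge axis of the arm: the upright steel post (22 mm across, black hub 38 mm across, top at 158 mm) at the back of the fixed grey stand. Point: on the hinge axis at the arm's height, 138 mm above the table. Axes are those of the stand, as for stage.
- lens (a point): Round magnifier lens in a teal ring, 104 mm across and 16 mm thick, at the arm's end. Point: lens centre, 180 mm from the post axis and 138 mm above the table; the ring's underside is at 130 mm. Axes turn with the arm: -x points outwards from the post.
- handle (a point): Upright round red handle on the outer side of the lens ring, 18 mm in diameter, from 145 to 195 mm above the table, 245 mm from the post axis on the same radius as the lens, fixed to it. Point: mid-grip, on its axis, 170 mm above the table. Axes turn with the arm.
- stage (a point): Fixed black viewing stage, 140 mm (y) by 100 mm (x), top 22 mm above the table, on the grey stand (270 by 150 mm, 12 high). Point: centre of the top face, 180 mm from the post axis. Axes: x towards the post, y along its length, z up. A white outline is painted flat round the centre: 112 mm (y) by 66 mm (x) inside the lines; no rim.
- amber_mid (a point): The specimen block to be viewed: amber resin with a dark beetle inside, 92 x 46 x 24 mm, flat, 0.12 kg. Point: its centre, 12 mm above its underside; axes: y along its 92 mm length, x across its 46 mm width, z up.
- amber: The same amber block; origin at the centre of its underside, axes as for its centre.
- green_mid (a point): Bystander: green resin block with a leaf, 92 x 46 x 24 mm, flat, 0.12 kg. Point: its centre, 12 mm above its underside; axes: y along its 92 mm length, x across its 46 mm width, z up.
- blue_mid (a point): Bystander: blue resin block with a shell, 92 x 46 x 24 mm, flat, 0.12 kg. Point: its centre, 12 mm above its underside; axes: y along its 92 mm length, x across its 46 mm width, z up.
- dropper_mid (a point): Bystander: small green dropper bottle, 34 mm across, 92 mm tall, standing. Point: its centre, 45 mm up.
- beaker_mid (a point): Bystander: clear beaker, 72 mm across, 85 mm tall, standing. Point: its centre, 42 mm up.
- jar_mid (a point): Bystander: glass jar with a white cap, 68 mm across, 80 mm tall, standing. Point: its centre, 40 mm up.
There are look-alikes about, which are no part of the job. Leave any pink or yellow look-alike of the amber alone.

How it is judged (in metres and radians):
On the way, in this order (a step that is already met when the one before it is completed fails the run):
1. the magnifier is swung off the stage (lens centre over 115 mm to the side of the stage's centre) (horizontal distance between lens and stage above 0.115 m), for 0.2 s.
2. the amber block lies flat and released inside the outline, with the magnifier still clear (x of amber_mid in the frame of stage between -0.014 and 0.014 m and y of amber_mid in the frame of stage between -0.014 and 0.014 m and z of amber_mid in the frame of stage between 0.008 and 0.017 m and angle between amber_mid's own z axis and vertical below 0.1 rad and angle between the y axis of amber_mid and the y axis of stage, either way round below 0.25 rad and contact force between amber and the fingers below 0.05 N and linear speed of amber below 0.03 m/s and horizontal distance between lens and stage above 0.115 m), for 0.2 s.
3. the lens is back over the amber block and still (x of amber_mid in the frame of stage between -0.014 and 0.014 m and y of amber_mid in the frame of stage between -0.014 and 0.014 m and z of amber_mid in the frame of stage between 0.008 and 0.017 m and angle between amber_mid's own z axis and vertical below 0.1 rad and angle between the y axis of amber_mid and the y axis of stage, either way round below 0.25 rad and horizontal distance between lens and amber_mid below 0.02 m and angular speed of swing_arm below 0.05 rad/s), for 0.2 s.
At the end, for the whole second after the job is handed in: The amber block lies flat on the stage, released and at rest, its centre within 14 mm of the stage's centre along each stage axis and its length within 0.25 rad of the stage's; the magnifier is at rest with the lens centre within 20 mm (horizontally) of the block's centre (all of step 3 and contact force between amber and the fingers below 0.05 N and linear speed of amber below 0.03 m/s); the robot touches nothing.
It fails at once if another block, the bottle, the beaker or the jar is moved more than 25 mm (distance of any of green_mid, blue_mid, dropper_mid, beaker_mid, jar_mid from where it was at the start of the episode above 0.025 m).
It fails at once if the magnifier touches the amber block (over 1 N) (contact force between swing_arm and amber above 1 N).
It fails at once if the amber block is dropped (falls free, faster than 0.6 m/s, about 20 mm) (contact force between amber and anything else below 0.01 N and linear speed of amber above 0.6 m/s).
It also fails if it takes over 70 s, if anything falls off the work surface, if the arm or the gripper's body presses on something with over 40 N, if the wrist force passes 120 N, or if a joint passes its speed limit or range.

## Working session

There is one attempt and no reset: what is moved stays moved. The work goes in short steps, Python scripts to look and compute and a tool call to move; the robot and the scene stay as the last step left them, time stands still between calls to the robot, and variables do not carry over. Pictures are saved under pics/ and viewed, about 8 in all and at most 12, crops included, and the job is handed in when it is done.

Besides the shell and the picture viewer there is one more tool, called after "Call:" as name(argument=value, ...), one argument or row to a line, values as JSON. apply_moves: Moves the arm, as the interface text tells. Its arguments: {"type":"object","properties":{"plan":{"type":"string"},"squeeze":{"type":"number"}},"required":["plan"]}

```bash
mkdir -p pics
python3 - <<'E'
from rig import r
import cv2,numpy as np
for n in("top","side"):
    cv2.imwrite(f"pics/{n}0.png",r.grab_frame(n)); print(n,r.get_calibration(n))
print(r.sense())
E
```

```text
top {'vertical_fov': 48.54787343277754, 'cx': 316.8530021370662, 'cy': 202.35375183356564, 'R': array([[-0.02133081, -0.99965844, -0.01509939],
       [-0.99767956,  0.02226045, -0.06434264],
       [ 0.06465678,  0.01369187, -0.99781363]]), 't': array([  17.27566311,  499.29830665, 1207.48685836])}
side {'vertical_fov': 53.086124605884514, 'cx': 323.2009406268806, 'cy': 208.68363436171285, 'R': array([[-0.98945331, -0.14269268,  0.02491896],
       [-0.09906233,  0.54107347, -0.83512045],
       [ 0.10568259, -0.82878122, -0.5495024 ]]), 't': array([ 489.52684409,  152.61668373, 1026.09224404])}
{'clock': 0.1, 'qpos': array([ 1.21961101e+00,  3.53556349e-01,  1.63405273e+00, -2.59688051e-05,
        1.15519587e+00, -2.40460467e-03]), 'qvel': array([-0.00047232, -0.00217301, -0.00120244, -0.00013135, -0.00160586,
       -0.00019126]), 'joint_efforts': array([ 4.14720307e-04, -6.06353617e+01, -3.42817140e+01,  1.56122483e-04,
        4.10362001e-03, -6.14721031e-06]), 'eef_pos': array([213.45231577, 586.9455184 , 209.05385758]), 'tcp_rot': array([-1.57200867e+00, -2.08303098e-05, -3.48770204e-01]), 'contact_force': array([0.58611693, 0.09001571, 0.33438358]), 'wrist_torque': array([-0.01437272,  0.02959179,  0.00546684]), 'opening': 1.0021970090410353}
```

View pics/top0.png

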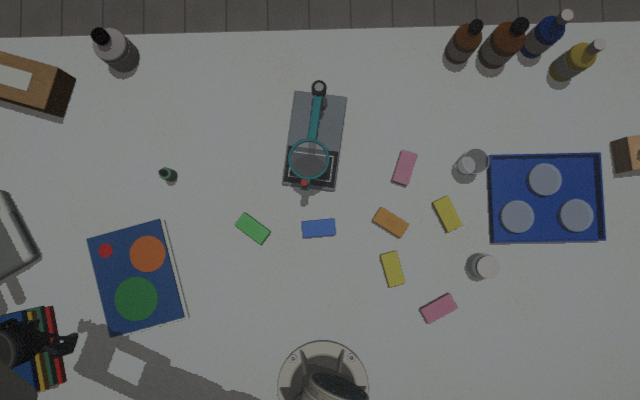

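View pics/side0.png

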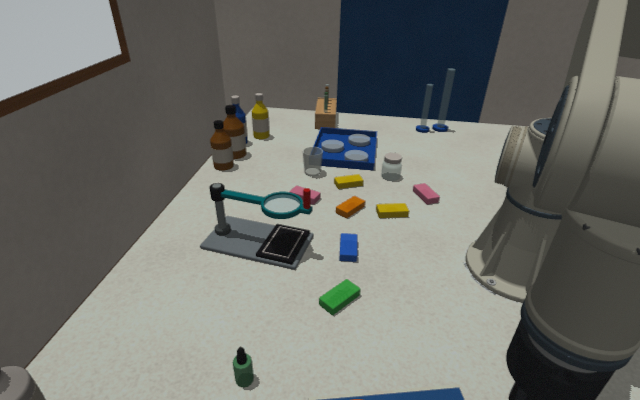

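Candidates in the top view: orange (391,222), pink (404,168) and (439,307), yellow (447,214) and (393,269). The orange one fits the amber block. The magnifier stand is at (315,140), with the post at (319,88) and the red handle at (304,183). Next is a close crop to check the choice.

Run:
```python
import cv2
a=cv2.imread("pics/top0.png")[75:245,270:420]
cv2.imwrite("pics/crop0.png",cv2.convertScaleAbs(cv2.resize(a,None,fx=3.5,fy=3.5,interpolation=cv2.INTER_CUBIC),alpha=1.5))
```

```text
(no output)
```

View pics/crop0.png

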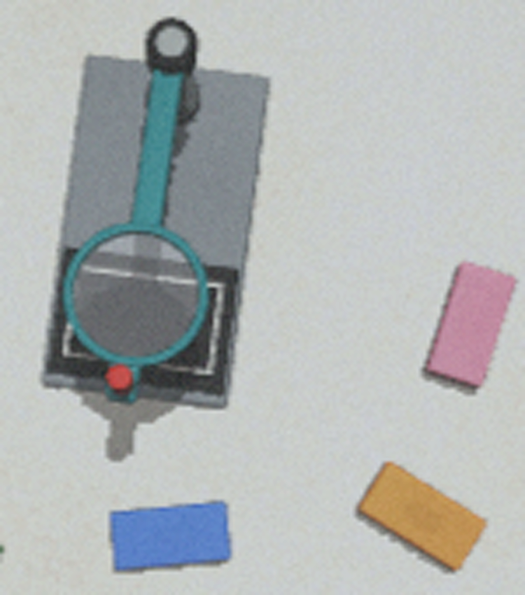

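The crop confirms it: the orange block, centre about (422,516) in the crop, has a dark smudge (the beetle). The stand's corners, white outline, post top (172,42), lens (136,293) and handle top (119,377) are readable.

```bash
cat > h.py <<'E'
from rig import r
import cv2,numpy as np
def ray(n,u,v,z):
    c=r.get_calibration(n);f=200/np.tan(np.radians(c["vertical_fov"]/2))
    d=c["R"].T@np.array([(u-c["cx"])/f,(v-c["cy"])/f,1]);o=-c["R"].T@c["t"]
    return o+d*(z-o[2])/d[2]
def proj(n,X):
    c=r.get_calibration(n);f=200/np.tan(np.radians(c["vertical_fov"]/2));p=c["R"]@np.array(X)+c["t"]
    return f*p[0]/p[2]+c["cx"],f*p[1]/p[2]+c["cy"]
def crop(u,v,z): return ray("top",u/3.5+270,v/3.5+75,z)
def amber(img,n,z=24):
    h=cv2.cvtColor(img,cv2.COLOR_BGR2HSV); m=cv2.inRange(h,(10,130,70),(20,255,255))
    k,l,s,c=cv2.connectedComponentsWithStats(m)
    out=[]
    for i in range(1,k):
        if s[i][4]>150:
            q=cv2.boxPoints(cv2.minAreaRect(np.argwhere(l==i)[:,::-1].astype(np.float32)))
            out.append((s[i],np.array([ray(n,*p,z) for p in q])))
    return out
E
python3 - <<'E'
from h import *
np.set_printoptions(precision=1,suppress=True)
for n,P,z in(("stand",[(85,55),(270,77),(222,408),(43,387)],12),("outl",[(83,268),(222,285),(210,373),(66,355)],22),("post",[(172,42)],158),("lens",[(136,293)],138),("handle",[(119,377)],195),("amb",[(388,462),(487,520),(457,562),(360,508)],24)):
    Q=np.array([crop(*p,z) for p in P]);print(n,Q[:,:2].tolist(),Q.mean(0))
for n in("top","side"):
  for s,q in amber(cv2.imread(f"pics/{n}0.png"),n): print(n,s,q.mean(0),q[:,:2].tolist())
E
```

```text
stand [[816.2792643953998, 63.268588303903655], [794.4060295177796, -84.96092201784117], [528.7433615401201, -40.13775578978766], [548.6936462755193, 101.48164582423446]] [672.    9.9  12. ]
outl [[641.4767820830265, 67.34981748567823], [625.2882071196144, -42.20814769971237], [555.6986313756526, -31.11772451924073], [572.5698530192562, 82.00455577006109]] [598.8  19.   22. ]
post [[776.8768521785632, -7.363374218259617]] [776.9  -7.4 158. ]
lens [[601.4367278678374, 22.364791882736547]] [601.4  22.4 138. ]
handle [[535.1428450114968, 33.29944442650967]] [535.1  33.3 195. ]
amb [[482.42252043233975, -168.41153515984286], [435.5238251064758, -243.9192775400255], [403.42640098363574, -219.54323598025485], [446.9986115828866, -145.527743209278]] [ 442.1 -194.4   24. ]
top [373 207  35  30 524] [ 441.1 -192.1   24. ] [[447.3556033369027, -142.80381816462915], [483.92995294259157, -167.03815936378268], [434.749268981468, -241.3360717269691], [398.3834800036365, -217.06133755706256]]
top [130 236  35  36 975] [369.3 474.1  24. ] [[417.94314299924054, 521.2235064734988], [415.9570156014396, 427.39205982110684], [320.6985730664171, 427.3007375503841], [322.5645142322717, 520.6562831322929]]
side [224 118  19  12 179] [ 998.5 -746.6   24. ] [[1058.1874536262621, -799.4380548189602], [980.4853546591962, -815.957843501898], [941.0702075019417, -693.1855636576972], [1014.3082571148248, -677.9920959282929]]
side [211 131  19  13 158] [ 996.4 -581.2   24. ] [[1024.6349760245507, -547.2339030074629], [1050.9208593838976, -653.8042619903836], [965.4714770131651, -612.6960845812152], [944.3880396208698, -510.9290103470041]]
side [336 196  29  22 383] [ 438.4 -178.7   24. ] [[487.6030792958027, -160.99080903442052], [418.4931150023226, -263.8829581385694], [389.98136202659197, -191.943171183103], [457.558129993049, -98.0012284466859]]
```

```bash
cat >> h.py <<'E'
from scipy.spatial.transform import Rotation as Ro
def to(x,y,z,yaw):
    s=r.sense();A=Ro.from_euler("xyz",s["tcp_rot"]);B=Ro.from_euler("xyz",[-np.pi/2,0,np.radians(yaw)])
    p=s["eef_pos"]
    print("clock %.2f"%s["clock"],"at",p.round(1),"yaw %.1f"%np.degrees(s["tcp_rot"][2]),"F",s["contact_force"].round(1),"open %.3f"%s["opening"])
    print("total shift cm",(A.inv().apply(np.array([x,y,z])-p)/10).round(2),"turn deg",np.degrees((A.inv()*B).as_rotvec()).round(2))
E
python3 - <<'E'
from h import *
to(535,33,225,-20)
to(535,33,225,-9.6)
E
```

```text
clock 0.10 at [213.5 586.9 209.1] yaw -20.0 F [0.6 0.1 0.3] open 1.002
total shift cm [ 49.15  -1.54 -41.07] turn deg [0.07 0.02 0.  ]
clock 0.10 at [213.5 586.9 209.1] yaw -20.0 F [0.6 0.1 0.3] open 1.002
total shift cm [ 49.15  -1.54 -41.07] turn deg [ 7.000e-02 -1.038e+01 -1.000e-02]
```

Call:
apply_moves(
  plan="3.2 -0.1 -2.7 0 0 0 0;3.2 -0.1 -2.7 0 0 0 0;3.2 -0.1 -2.7 0 0 0 0;3.2 -0.1 -2.7 0 0 0 0;3.2 -0.1 -2.7 0 0 0 0;3.2 -0.1 -2.7 0 0 0 0;3.2 -0.1 -2.7 0 0 0 0;3.2 -0.1 -2.7 0 0 0 0;3.2 -0.1 -2.7 0 0 0 0;3.2 -0.1 -2.7 0 0 0 0;3.2 -0.1 -2.7 0 0 0 0;3.2 -0.1 -2.7 0 0 0 0;3.2 -0.1 -2.7 0 0 0 0;3.2 -0.1 -2.7 0 0 0 0;0 0 0 0 -5 0 0;0 0 0 0 -5 0 0;0 0 0 0 0 0 0",
  squeeze=25,
)

```text
clock: 1.8
eef_pos: [513.8, 56.2, 219.6]
tcp_rot: [-1.576, 0.003, -0.168]
contact_force: [-0.4, -0.3, -0.0]
opening: 1.004
```

```bash
python3 -c "
from h import *
to(535,33,225,-9.6)"
```

```text
clock 1.80 at [513.8  56.2 219.6] yaw -9.6 F [-0.4 -0.3 -0. ] open 1.004
total shift cm [ 2.48 -0.54 -1.94] turn deg [ 0.28 -0.01 -0.18]
```

Call:
apply_moves(
  plan="2.5 0 -1.9 0 0 0 0;0 2 0 0 0 0 0;0 2 0 0 0 0 0;0 2.1 0 0 0 0 0;0 0 0 0 0 0 0;0 0 0 0 0 0 1;0 0 0 0 0 0 1;0 0 0 0 0 0 1;0 0 0 0 0 0 1;0 0 0 0 0 0 1",
)

```text
clock: 2.8
eef_pos: [536.5, 34.5, 160.2]
tcp_rot: [-1.574, -0.0, -0.181]
contact_force: [-0.0, -0.1, -4.4]
opening: 0.193
```

Run:
```python
from h import *
to(535,33,158,-9.6)
a=r.grab_frame("top")[75:245,240:420]; b=r.grab_frame("side")[150:270,190:340]
cv2.imwrite("pics/g1.png",np.hstack([cv2.resize(a,(360,340)),cv2.resize(b,(425,340),interpolation=2)]))
```

```text
clock 2.80 at [536.5  34.5 160.2] yaw -10.4 F [-0.  -0.1 -4.4] open 0.193
total shift cm [-0.12  0.22 -0.17] turn deg [ 0.21 -0.78  0.01]
```

View pics/g1.png

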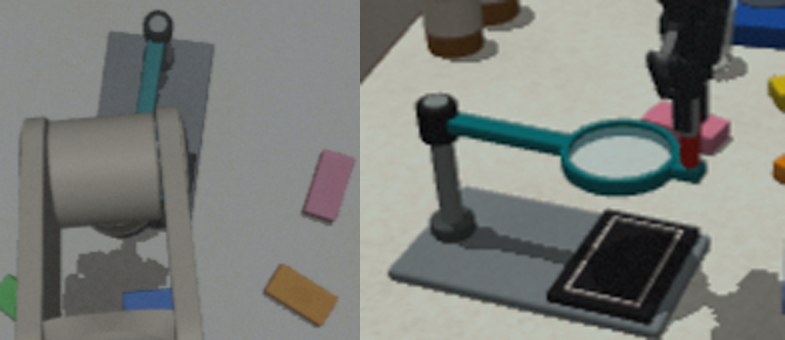

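The side view shows the fingers round the red handle at (690,150). Now swinging towards +y along the arc.

Call:
apply_moves(
  plan="0 0 0.8 0 1.8 0 1;0.05 0 1.5 0 3.5 0 1;0.05 0 1.5 0 3.5 0 1;0.05 0 1.5 0 3.5 0 1;0.05 0 1.5 0 3.5 0 1;0.05 0 1.5 0 3.5 0 1;0.05 0 1.5 0 3.5 0 1;0.05 0 1.5 0 3.5 0 1",
)

```text
clock: 3.7
eef_pos: [580.2, 137.8, 160.1]
tcp_rot: [-1.579, 0.001, -0.659]
contact_force: [0.1, -0.4, 1.4]
opening: 0.199
```

```bash
cat >> h.py <<'E'
def pol():
    p=r.sense()["eef_pos"];d=p[:2]-np.array([776.9,-7.4]);print("rad %.1f ang %.1f"%(np.hypot(*d),np.degrees(np.arctan2(d[1],d[0]))))
E
python3 -c "
from h import *
pol();to(535,33,160,-40)"
```

```text
rad 244.5 ang 143.6
clock 3.70 at [580.2 137.8 160.1] yaw -37.8 F [ 0.1 -0.4  1.4] open 0.199
total shift cm [  2.85   0.1  -11.05] turn deg [ 0.46  2.24 -0.03]
```

Call:
apply_moves(
  plan="0.05 0 1.5 0 3.5 0 1;0.05 0 1.5 0 3.5 0 1;0.05 0 1.5 0 3.5 0 1;0.05 0 1.5 0 3.5 0 1;0.05 0 1.5 0 3.5 0 1;0.05 0 1.5 0 3.5 0 1;0.05 0 1.5 0 3.5 0 1;0.05 0 1.5 0 3.5 0 1;0.05 0 1.5 0 3.5 0 1;0.05 0 1.5 0 3.5 0 1;0 0 0.7 0 1.8 0 1;0 0 0 0 0 0 1",
)

```text
clock: 4.9
eef_pos: [713.0, 229.6, 160.2]
tcp_rot: [-1.579, -0.002, -1.327]
contact_force: [1.0, 0.3, 0.6]
opening: 0.188
```

```bash
python3 -c "
from h import *
pol();to(535,33,160,-40)"
```

```text
rad 245.4 ang 105.1
clock 4.90 at [713.  229.6 160.2] yaw -76.0 F [1.  0.3 0.6] open 0.188
total shift cm [ 14.78   0.23 -22.02] turn deg [  0.51 -36.03  -0.07]
```

Call:
apply_moves(
  plan="0 0 0 0 0 0 0;0 0 0 0 0 0 0;0 0 0 0 0 0 0;0 0 0 0 0 0 0;0 -2 0 0 0 0 0;0 -3 0 0 0 0 0;0 -3 0 0 0 0 0;0 0 0 0 0 0 0",
)

```text
clock: 5.7
eef_pos: [710.5, 228.8, 241.1]
tcp_rot: [-1.585, -0.002, -1.324]
contact_force: [1.1, 0.4, 0.7]
opening: 0.996
```

```bash
python3 -c "
from h import *
to(442,-193,225,-76);to(442,-193,225,-122)"
```

```text
clock 5.70 at [710.5 228.8 241.1] yaw -75.8 F [1.1 0.4 0.7] open 0.996
total shift cm [ 34.33   2.17 -36.32] turn deg [0.81 0.15 0.09]
clock 5.70 at [710.5 228.8 241.1] yaw -75.8 F [1.1 0.4 0.7] open 0.996
total shift cm [ 34.33   2.17 -36.32] turn deg [ 0.73 46.15  0.41]
```

Call:
apply_moves(
  plan="2.7 0.1 -2.8 0 0 0 0;2.7 0.1 -2.8 0 0 0 0;2.7 0.1 -2.8 0 0 0 0;2.7 0.1 -2.8 0 0 0 0;2.7 0.1 -2.8 0 0 0 0;2.7 0.1 -2.8 0 0 0 0;2.7 0.1 -2.8 0 0 0 0;2.7 0.1 -2.8 0 0 0 0;2.7 0.1 -2.8 0 0 0 0;2.7 0.1 -2.8 0 0 0 0;2.7 0.1 -2.8 0 0 0 0;2.7 0.1 -2.8 0 0 0 0;2 0.1 -2.8 0 0 0 0;0 0 0 0 7.7 0 0;0 0 0 0 7.7 0 0;0 0 0 0 7.7 0 0;0 0 0 0 7.7 0 0;0 0 0 0 7.7 0 0;0 0 0 0 7.7 0 0;0 0 0 0 0 0 0",
)

```text
clock: 7.7
eef_pos: [422.2, -208.0, 226.3]
tcp_rot: [-1.582, -0.012, -2.156]
contact_force: [0.4, 0.1, 0.5]
opening: 1.003
```

Run:
```python
from h import *
to(441.5,-193,105,-122)
t=r.grab_frame("top"); s=r.grab_frame("side")
cv2.imwrite("pics/t2.png",t)
for q in amber(t,"top"): print(q[0],q[1].mean(0))
a=t[75:245,220:420]; b=s[150:250,190:400]
cv2.imwrite("pics/g2.png",np.vstack([cv2.resize(a,(560,300)),cv2.resize(b,(560,290),interpolation=2)]))
```

```text
clock 7.70 at [ 422.2 -208.   226.3] yaw -123.6 F [0.4 0.1 0.5] open 1.003
total shift cm [-2.46 12.09  0.91] turn deg [ 0.64 -1.56  0.66]
[373 207  33  31 524] [ 440.98891153 -192.49848213   24.        ]
[130 236  35  36 974] [369.29081147 474.14314674  24.        ]
```

View pics/g2.png

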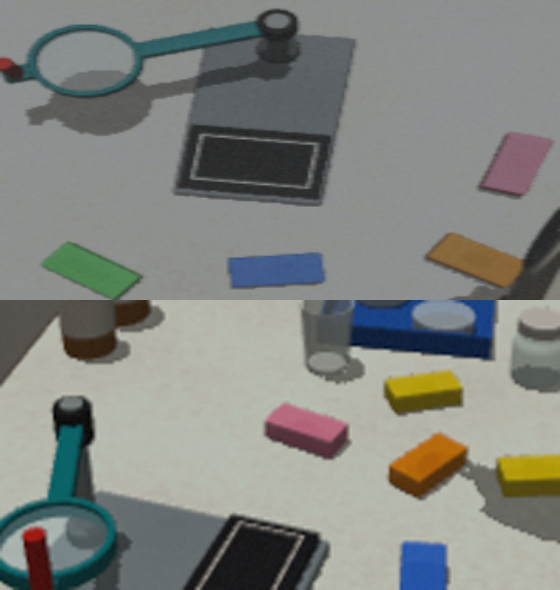

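The magnifier is well clear and the stage outline is unobstructed (top crop, about (255,160)). The orange block is untouched. I'll fit the outline for the stage pose.

Run:
```python
from h import *
t=cv2.imread("pics/t2.png");g=cv2.cvtColor(t,cv2.COLOR_BGR2GRAY)
x0,y0=278,140;c=g[y0:192,x0:345]
bl=cv2.morphologyEx((c<75).astype(np.uint8),cv2.MORPH_CLOSE,np.ones((5,5)))
k,l,s,_=cv2.connectedComponentsWithStats(bl);i=1+s[1:,4].argmax()
for n,z,m in(("stage",22,l==i),("outline",22,(cv2.erode((l==i).astype(np.uint8),np.ones((4,4)))>0)&(c>75))):
    rr=cv2.minAreaRect(np.argwhere(m)[:,::-1].astype(np.float32));q=cv2.boxPoints(rr)+[x0,y0]
    W=np.array([ray("top",*p,z) for p in q]);print(n,rr[1],W.mean(0).round(1),W[:,:2].round(0).tolist())
to(441.5,-193,105,-122)
```

```text
stage (51.64944839477539, 41.604103088378906) [593.1  22.7  22. ] [[547.0, 102.0], [661.0, 85.0], [639.0, -57.0], [525.0, -39.0]]
outline (43.68010711669922, 36.60934829711914) [587.   23.6  22. ] [[546.0, 91.0], [647.0, 76.0], [628.0, -44.0], [527.0, -28.0]]
clock 7.80 at [ 422.3 -208.   226.4] yaw -123.2 F [-0.5 -0.9 -0.9] open 1.003
total shift cm [-2.45 12.1   0.92] turn deg [ 0.64 -1.21  0.66]
```

Call:
apply_moves(
  plan="-2.4 0 0.9 0.6 -1.5 0.6 0;0 4 0 0 0 0 0;0 4 0 0 0 0 0;0 3.5 0 0 0 0 0;0 0 0 0 0 0 0",
)

```text
clock: 8.3
eef_pos: [445.6, -193.1, 109.5]
tcp_rot: [-1.565, 0.0, -2.103]
contact_force: [0.3, -0.3, -1.4]
opening: 1.0
```

Run:
```python
from h import *
to(441.5,-193,20,-122)
s=r.grab_frame("side"); t=r.grab_frame("top")
cv2.imwrite("pics/g3.png",cv2.resize(s[150:250,270:430],(800,500),interpolation=2))
```

```text
clock 8.30 at [ 445.6 -193.1  109.5] yaw -120.5 F [ 0.3 -0.3 -1.4] open 1.000
total shift cm [ 0.2   8.95 -0.41] turn deg [-0.33  1.48 -0.01]
```

View pics/g3.png

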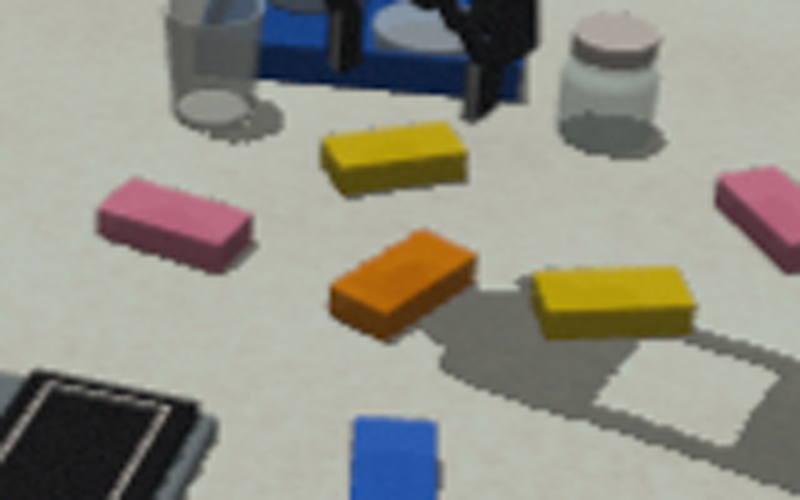

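The block stands free between its neighbours. The nearest is yellow at (610,300) in the crop, outside the jaw span. Descending.

Call:
apply_moves(
  plan="0.2 3 -0.4 -0.3 1.5 0 0;0 3 0 0 0 0 0;0 2.5 0 0 0 0 0;0 1.8 0 0 0 0 0;0 0 0 0 0 0 0",
)

```text
clock: 8.9
eef_pos: [455.1, -199.3, 18.9]
tcp_rot: [-1.545, 0.004, -2.126]
contact_force: [-0.4, 0.4, 1.1]
opening: 1.001
```

```bash
python3 -c "
from h import *
to(441.5,-193,4,-122)"
```

```text
clock 8.90 at [ 455.1 -199.3   18.9] yaw -121.8 F [-0.4  0.4  1.1] open 1.001
total shift cm [ 0.19  1.45 -1.52] turn deg [-1.49  0.21 -0.22]
```

Call:
apply_moves(
  plan="0.2 0 -1.5 -1.5 0 0 0;0 0 0 0 0 0 0;0 0.8 0 0 0 0 0;0 0.6 0 0 0 0 0;0 0 0 0 0 0 0",
)

```text
clock: 9.4
eef_pos: [444.6, -194.6, 9.9]
tcp_rot: [-1.563, 0.005, -2.124]
contact_force: [0.6, -0.1, 0.2]
opening: 0.999
```

```bash
python3 -c "
from h import *
to(441.5,-193,4,-122)"
```

```text
clock 9.40 at [ 444.6 -194.6    9.9] yaw -121.7 F [ 0.6 -0.1  0.2] open 0.999
total shift cm [ 0.03  0.59 -0.36] turn deg [-0.42  0.3  -0.3 ]
```

Call:
apply_moves(
  plan="0 0.7 -0.4 -0.4 0 -0.3 0;0 0 0 0 0 0 0;0 0 0 0 0 0 1;0 0 0 0 0 0 1;0 0 0 0 0 0 1;0 0 0 0 0 0 1;0 0 0 0 0 0 1",
  squeeze=35,
)

```text
clock: 10.1
eef_pos: [441.9, -192.6, 2.8]
tcp_rot: [-1.57, -0.0, -2.124]
contact_force: [-1.2, 0.6, 6.6]
opening: 0.141
```

```bash
python3 -c "
from h import *
to(441.5,-193,4,-122)"
```

```text
clock 10.10 at [ 441.9 -192.6    2.8] yaw -121.7 F [-1.2  0.6  6.6] open 0.141
total shift cm [ 0.05 -0.12 -0.02] turn deg [-0.05  0.31  0.02]
```

Opening 0.14 doesn't fit a 46 mm block, so I'm looking.

Run:
```python
from h import *
s=r.grab_frame("side")
print(r.sense()["opening"])
cv2.imwrite("pics/g4.png",cv2.resize(s[140:260,270:430],(800,600),interpolation=2))
```

```text
0.05389966152252191
```

View pics/g4.png

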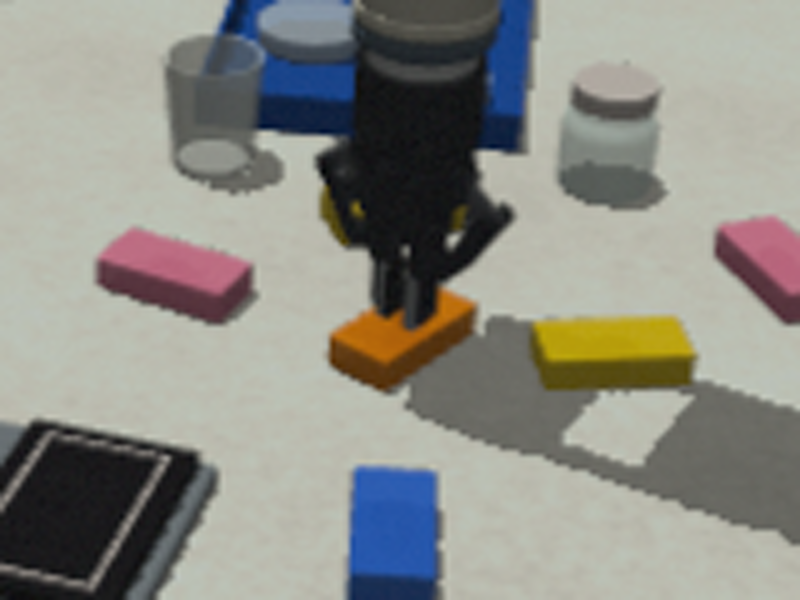

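Run:
```python
from h import *
for z in (2.8,24,30):
    u,v=proj("side",[441.9,-192.6,z]);print(z,((u-270)*5,(v-140)*5))
for q in amber(r.grab_frame("top"),"top"): print(q[0],q[1].mean(0))
s=r.grab_frame("side")
for q in amber(s,"side"): print(q[0],q[1].mean(0))
u,v=proj("side",[441.5,-193,24]);print((u-270)*5,(v-140)*5)
print(r.sense())
# FK-free check: where was amber
```

```text
2.8 (np.float64(395.85749220913584), np.float64(347.1458394052769))
24 (np.float64(397.9656218600934), np.float64(318.1113488638195))
30 (np.float64(398.56959634697574), np.float64(309.7930314782147))
[130 236  35  36 979] [369.29081147 474.14314674  24.        ]
[224 117  19  13 192] [1000.53607425 -752.57559196   24.        ]
[211 131  19  13 175] [1001.68396905 -596.8810121    24.        ]
[336 197  29  21 330] [ 438.40902706 -178.70469431   24.        ]
398.6777214482109 317.8271146403378
{'clock': 10.25, 'qpos': array([-4.13770703e-01,  4.49497683e-01,  2.08311394e+00, -9.22924186e-04,
        6.08683975e-01,  1.40030756e-01]), 'qvel': array([-0.00028077,  0.00194586, -0.00253128,  0.00048535,  0.0016695 ,
        0.00206632]), 'joint_efforts': array([ 5.64938458e-02, -4.92146444e+01, -1.76219684e+01,  1.74000539e-02,
       -4.76546644e-02, -5.90454765e-04]), 'eef_pos': array([ 441.60055053, -192.48805222,    2.46390998]), 'tcp_rot': array([-1.57042869e+00, -4.81341719e-04, -2.12384078e+00]), 'contact_force': array([-0.16406443,  0.16048506,  5.08697415]), 'wrist_torque': array([ 0.03630332,  0.12493807, -0.01454416]), 'opening': 0.00034211662790425957}
```

The shut fingertips rest on the block's top (z = 24) at crop (400,320), while the TCP reads 2.5. The real tips are therefore about 21 mm above the reported TCP. This fits the g1 picture, where a lot of the handle showed below the fingers. The block has not moved in the side view. I'll lift, open and go about 20 mm lower while watching the force.

Call:
apply_moves(
  plan="0 -2 0 0 0 0 1;0 -2 0 0 0 0 0;0 0 0 0 0 0 0;0 0 0 0 0 0 0;0 0 0 0 0 0 0;0 0 0 0 0 0 0",
)

```text
clock: 10.85
eef_pos: [440.4, -192.0, 41.8]
tcp_rot: [-1.573, -0.001, -2.124]
contact_force: [0.1, -0.1, -0.8]
opening: 0.848
```

Run:
```python
from h import *
to(441.5,-193,-16,-122)
for q in amber(r.grab_frame("side"),"side"): print(q[0],q[1].mean(0))
```

```text
clock 10.85 at [ 440.4 -192.    41.8] yaw -121.7 F [ 0.1 -0.1 -0.8] open 0.848
total shift cm [0.02 5.78 0.15] turn deg [0.11 0.31 0.05]
[224 117  19  13 193] [1000.53607425 -752.57559196   24.        ]
[211 131  19  13 175] [1001.68396905 -596.8810121    24.        ]
[336 196  29  22 383] [ 438.40892158 -178.7045417    24.        ]
```

Call:
apply_moves(
  plan="0 0 0 0 0 0 0;0 1.5 0 0 0 0 0;0 1.5 0 0 0 0 0;0 1 0 0 0 0 0;0 0.8 0.1 0 0 0 0;0 0.5 0.1 0 0 0 0;0 0 0 0 0 0 0",
)

```text
clock: 11.6
eef_pos: [441.5, -192.9, -15.0]
tcp_rot: [-1.575, -0.001, -2.124]
contact_force: [-0.5, -0.6, 0.3]
opening: 1.0
```

Run:
```python
from h import *
to(441.5,-193,-16,-122)
```

```text
clock 11.60 at [ 441.5 -192.9  -15. ] yaw -121.7 F [-0.5 -0.6  0.3] open 1.000
total shift cm [0.01 0.1  0.01] turn deg [0.24 0.31 0.07]
```

No contact at a reading of −15 mm, so the offset is confirmed. Closing.

Call:
apply_moves(
  plan="0 0.1 0 0.2 0 0 0.3;0 0 0 0 0 0 1;0 0 0 0 0 0 1;0 0 0 0 0 0 1;0 0 0 0 0 0 1;0 0 0 0 0 0 1",
)

```text
clock: 12.2
eef_pos: [442.5, -193.3, -14.5]
tcp_rot: [-1.569, -0.001, -2.124]
contact_force: [-0.7, 0.4, -1.6]
opening: 0.53
```

Run:
```python
from h import *
to(599.5,20,140,-98.5)
```

```text
clock 12.20 at [ 442.5 -193.3  -14.5] yaw -121.7 F [-0.7  0.4 -1.6] open 0.530
total shift cm [-26.39 -15.47   2.18] turn deg [ -0.1  -23.2    0.07]
```

Call:
apply_moves(
  plan="0 -0.5 0 0 0 0 1;0 -1 0 0 0 0 1;0 -2 0 0 0 0 1;0 -3 0 0 0 0 1;-1 0 0.1 0 0 0 1;-2.2 0 0.2 0 0 0 1;-2.2 0 0.2 0 0 0 1;-2.2 0 0.2 0 0 0 1;-2.2 0 0.2 0 0 0 1;-2.2 0 0.2 0 0 0 1;-2.2 0 0.2 0 0 0 1;-2.2 0 0.2 0 -4 0 1;-2.2 0 0.2 0 -4 0 1;-2.2 0 0.2 0 -4 0 1;-2 0 0 0 -4 0 1;-1 0 0 0 -4 0 1;0 0 0 0 -3 0 1;0 0 0 0 0 0 1",
)

```text
clock: 14.0
eef_pos: [578.3, 18.2, 55.8]
tcp_rot: [-1.568, -0.001, -1.707]
contact_force: [-1.1, -0.6, -1.5]
opening: 0.524
```

Run:
```python
from h import *
to(599.5,20,20,-98.5)
```

```text
clock 14.00 at [578.3  18.2  55.8] yaw -97.8 F [-1.1 -0.6 -1.5] open 0.524
total shift cm [-0.47  3.58  2.06] turn deg [-0.14  0.69  0.04]
```

Call:
apply_moves(
  plan="-0.5 0 2 0 0.7 0 1;0 1.5 0 0 0 0 1;0 1.5 0 0 0 0 1;0 0 0 0 0 0 1",
)

```text
clock: 14.4
eef_pos: [597.5, 20.8, 23.4]
tcp_rot: [-1.57, -0.001, -1.725]
contact_force: [-1.1, -0.5, -1.1]
opening: 0.535
```

Run:
```python
from h import *
to(599.5,20,8,-98.5)
s=r.grab_frame("side");cv2.imwrite("pics/g5.png",cv2.resize(s[180:280,190:350],(800,500),interpolation=2))
```

```text
clock 14.40 at [597.5  20.8  23.4] yaw -98.8 F [-1.1 -0.5 -1.1] open 0.535
total shift cm [0.05 1.54 0.21] turn deg [-0.03 -0.31  0.06]
```

View pics/g5.png

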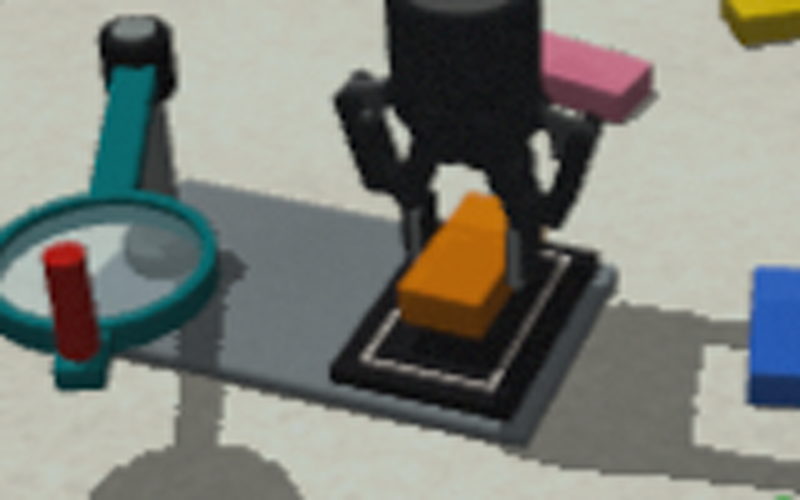

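The block is held level about 15 mm above the stage, parallel to the outline. Lowering gently.

Call:
apply_moves(
  plan="0 0.6 0.2 0 0 0 1;0 0.4 0 0 0 0 1;0 0.3 0 0 0 0 1;0 0.2 0 0 0 0 1;0 0 0 0 0 0 1",
)

```text
clock: 14.95
eef_pos: [598.8, 20.0, 8.1]
tcp_rot: [-1.571, -0.001, -1.726]
contact_force: [0.7, 0.4, -1.3]
opening: 0.528
```

Run:
```python
from h import *
to(599.5,20,8,-98.5)
```

```text
clock 14.95 at [598.8  20.    8.1] yaw -98.9 F [ 0.7  0.4 -1.3] open 0.528
total shift cm [-0.01  0.01  0.07] turn deg [-0.   -0.37  0.06]
```

Call:
apply_moves(
  plan="0 0.1 0 0 0 0 1;0 0.1 0 0 0 0 1;0 0 0 0 0 0 1",
)

```text
clock: 15.25
eef_pos: [599.2, 20.0, 7.1]
tcp_rot: [-1.57, -0.001, -1.726]
contact_force: [-0.2, -0.2, -1.0]
opening: 0.529
```

Call:
apply_moves(
  plan="0 0.2 0 0 0 0 1;0 0.2 0 0 0 0 1;0 0 0 0 0 0 1",
)

```text
clock: 15.55
eef_pos: [599.8, 20.0, 7.6]
tcp_rot: [-1.569, -0.001, -1.726]
contact_force: [-0.1, -0.6, -1.0]
opening: 0.53
```

Call:
apply_moves(
  plan="0 0.4 0 0 0 0 1;0 0.3 0 0 0 0 1;0 0 0 0 0 0 1",
)

```text
clock: 15.85
eef_pos: [600.9, 20.2, 6.3]
tcp_rot: [-1.567, 0.0, -1.728]
contact_force: [0.4, 0.5, -1.8]
opening: 0.533
```

Call:
apply_moves(
  plan="0 0 0 0 0 0 0.4;0 0 0 0 0 0 0.3;0 0 0 0 0 0 0.1;0 0 0 0 0 0 0;0 0 0 0 0 0 0;0 0 0 0 0 0 0",
)

```text
clock: 16.45
eef_pos: [601.2, 20.2, 5.3]
tcp_rot: [-1.567, 0.0, -1.727]
contact_force: [0.4, -0.2, 0.1]
opening: 1.003
```

Run:
```python
from h import *
to(713,229.6,240,-76)
```

```text
clock 16.45 at [601.2  20.2   5.3] yaw -99.0 F [ 0.4 -0.2  0.1] open 1.003
total shift cm [-22.43 -23.43   7.87] turn deg [ -0.24 -22.97   0.04]
```

Call:
apply_moves(
  plan="0 -1 0 0 0 0 0;0 -2.5 0 0 0 0 0;0 -4 0 0 0 0 0;0 -4 0 0 0 0 0;0 -4 0 0 0 0 0;0 -4 0 0 0 0 0;0 -4 0 0 0 0 0;-3 0 1 0 0 0 0;-3 0 1 0 0 0 0;-3 0 1 0 0 0 0;-3 0 1 0 0 0 0;-3 0 1 0 0 0 0;-3 0 1 0 0 0 0;-3 0 1 0 0 0 0;-1 0 0.5 0 -6 0 0;0 0 0 0 -6 0 0;0 0 0 0 -6 0 0;0 0 0 0 -5 0 0;0 0 0 0 0 0 0",
)

```text
clock: 18.35
eef_pos: [710.5, 234.8, 266.0]
tcp_rot: [-1.559, -0.002, -1.311]
contact_force: [0.5, 0.6, 0.3]
opening: 1.003
```

Run:
```python
from h import *
to(713,229.6,150,-76)
t=r.grab_frame("top");s=r.grab_frame("side")
for n,i in(("top",t),("side",s)):
  for q in amber(i,n,46): print(n,q[0],q[1].mean(0).round(1),q[1][:,:2].round(0).tolist())
a=t[75:245,220:420]; b=s[160:280,170:370]
cv2.imwrite("pics/g6.png",np.hstack([cv2.resize(a,(400,340),interpolation=2),cv2.resize(b,(400,340),interpolation=2)]))
```

```text
clock 18.35 at [710.5 234.8 266. ] yaw -75.1 F [0.5 0.6 0.3] open 1.003
total shift cm [ 0.55 11.6  -0.04] turn deg [-0.7   0.86  0.09]
top [294 155  35  21 556] [600.3  19.3  46. ] [[586.0, 68.0], [631.0, 61.0], [614.0, -30.0], [570.0, -22.0]]
side [223 117  20  14 196] [ 978.8 -688.8   46. ] [[1000.0, -624.0], [1043.0, -760.0], [955.0, -753.0], [918.0, -619.0]]
side [268 223  30  29 522] [598.8  28.6  46. ] [[632.0, 74.0], [619.0, -52.0], [563.0, -14.0], [581.0, 106.0]]
```

View pics/g6.png

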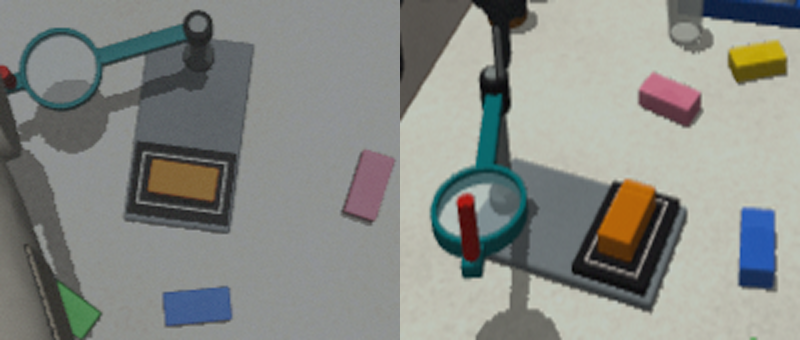

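The block lies inside the outline, centre about (600,19), against a stage centre of about (599.5,20). The magnifier is clear. Now gripping the handle again.

Call:
apply_moves(
  plan="0.5 3 0 -0.6 0.8 0 0;0 3 0 0 0 0 0;0 3 0 0 0 0 0;0 2 0 0 0 0 0;0 0 0 0 0 0 0",
)

```text
clock: 18.95
eef_pos: [713.6, 229.3, 156.1]
tcp_rot: [-1.565, -0.001, -1.344]
contact_force: [-0.8, -0.6, 0.1]
opening: 0.999
```

Run:
```python
from h import *
to(713,229.6,153,-76)
```

```text
clock 18.95 at [713.6 229.3 156.1] yaw -77.0 F [-0.8 -0.6  0.1] open 0.999
total shift cm [-0.04  0.31 -0.06] turn deg [-0.36 -0.99  0.07]
```

Call:
apply_moves(
  plan="0 0 0 0 0 0 1;0 0 0 0 0 0 1;0 0 0 0 0 0 1;0 0 0 0 0 0 1;0 0 0 0 0 0 1;0 0 -0.7 0 -1.8 0 1;0.05 0 -1.5 0 -3.5 0 1;0.05 0 -1.5 0 -3.5 0 1;0.05 0 -1.5 0 -3.5 0 1;0.05 0 -1.5 0 -3.5 0 1;0.05 0 -1.5 0 -3.5 0 1;0.05 0 -1.5 0 -3.5 0 1;0.05 0 -1.5 0 -3.5 0 1",
  squeeze=25,
)

```text
clock: 20.25
eef_pos: [617.6, 177.5, 161.5]
tcp_rot: [-1.554, -0.013, -0.872]
contact_force: [3.2, -3.1, -2.9]
opening: 0.192
```

Run:
```python
from h import *
pol();to(713,229.6,153,-76)
```

```text
rad 244.0 ang 130.7
clock 20.25 at [617.6 177.5 161.5] yaw -50.0 F [ 3.2 -3.1 -2.9] open 0.192
total shift cm [ 2.13  1.06 10.64] turn deg [-1.1  26.03  0.54]
```

Call:
apply_moves(
  plan="0.05 0.05 -1.5 -0.2 -3.5 0 1;0.05 0.05 -1.5 -0.2 -3.5 0 1;0.05 0.05 -1.5 -0.2 -3.5 0 1;0.05 0.05 -1.5 0 -3.5 0 1;0.05 0.05 -1.5 0 -3.5 0 1;0.05 0.05 -1.5 0 -3.5 0 1;0.05 0 -1.5 0 -3.5 0 1;0.05 0 -1.5 0 -3.5 0 1;0.05 0 -1.5 0 -3.5 0 1;0.05 0 -1.5 0 -3.5 0 1;0 0 0 0 0 0 1",
)

```text
clock: 21.35
eef_pos: [540.3, 47.4, 161.5]
tcp_rot: [-1.568, -0.027, -0.239]
contact_force: [0.6, -1.9, -6.7]
opening: 0.196
```

Run:
```python
from h import *
pol();to(776.9-245*np.cos(np.radians(8.65)),-7.4+245*np.sin(np.radians(8.65)),160,-9)
```

```text
rad 242.9 ang 167.0
clock 21.35 at [540.3  47.4 161.5] yaw -13.7 F [ 0.6 -1.9 -6.7] open 0.196
total shift cm [-0.12  0.15 -1.88] turn deg [-0.07 -4.67  1.57]
```

Call:
apply_moves(
  plan="0 0 -1 0 -2.3 0.7 1;0 0 -0.8 0 -2 0.7 1;0 0 -0.1 0 0 0 1;0 0 0 0 0 0 1",
)

```text
clock: 21.75
eef_pos: [536.2, 29.4, 161.5]
tcp_rot: [-1.568, -0.003, -0.168]
contact_force: [0.3, -2.4, -2.9]
opening: 0.193
```

Run:
```python
from h import *
pol();to(776.9-245*np.cos(np.radians(8.65)),-7.4+245*np.sin(np.radians(8.65)),160,-9)
```

```text
rad 243.5 ang 171.3
clock 21.75 at [536.2  29.4 161.5] yaw -9.6 F [ 0.3 -2.4 -2.9] open 0.193
total shift cm [-0.15  0.15 -0.02] turn deg [-0.14 -0.65  0.16]
```

Angle 171.3°, as wanted. Release, rise and retreat to see.

Call:
apply_moves(
  plan="0 0 0 0 0 0 0;0 0 0 0 0 0 0;0 0 0 0 0 0 0;0 0 0 0 0 0 0;0 0 0 0 0 0 0;0 -2 0 0 0 0 0;0 -4 0 0 0 0 0;0 -4 0 0 0 0 0;-1 0 4.5 0 0 0 0;-1 0 4.5 0 0 0 0;-1 0 4.5 0 0 0 0;-1 0 4.5 0 0 0 0;-1 0 4.5 0 0 0 0;-1 0 4.5 0 0 0 0;-1 0 4.5 0 0 0 0;0 0 0 0 0 0 0;0 0 0 0 0 0 0",
)

```text
clock: 23.45
eef_pos: [521.5, 366.2, 269.5]
tcp_rot: [-1.564, -0.01, -0.174]
contact_force: [-0.6, 0.2, -1.0]
opening: 1.001
```

Run:
```python
from h import *
to(500,300,260,-9)
t=r.grab_frame("top");s=r.grab_frame("side")
for q in amber(t,"top",46): print(q[0],q[1].mean(0).round(1))
cv2.imwrite("pics/t7.png",t)
a=t[75:245,270:420]; b=s[140:310,190:340]
cv2.imwrite("pics/g7.png",np.hstack([cv2.resize(x,(400,453),interpolation=2) for x in(a,b)]))
```

```text
clock 23.45 at [521.5 366.2 269.5] yaw -10.0 F [-0.6  0.2 -1. ] open 1.001
total shift cm [-0.98  0.9  -6.9 ] turn deg [-0.37 -0.97  0.57]
```

View pics/g7.png

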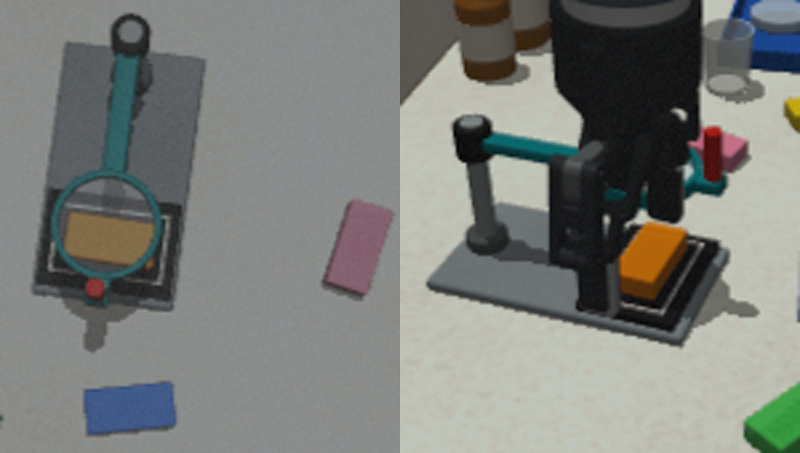

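The lens ring's centre is at top pixel (309.7,159.0), which projects to about (600,20) at z = 138. The block is at about (600,19). The robot is clear of everything and the bystanders in view are where they were. Handing in.

Run:
```python
from h import *
print(ray("top",309.7,159.0,138).round(1)); print(r.sign_off())
```

```text
[600.7  20.3 138. ]
the job is handed in; nothing more can be done
None
```

I swung the magnifier about 65° off the stage, set the amber block down inside the outline, swung the magnifier back and handed the job in at about 23.5 s. No verdict is reported at hand-in.

- **Block:** the last measurement put its centre at about (600.3, 19.3), against a stage centre of about (599.5, 20). It lies lengthwise with the outline to within about 2°. This was measured just before the magnifier was swung back. In the final picture the lens covers the block, so I only checked by eye that it had not moved.
- **Lens:** its centre measured (600.7, 20.3), about 1 mm from the block's centre. The robot was clear of everything.
- **What disagreed:** the real fingertips sit about 20 mm above the reported TCP. Because of this, my first grasp closed on top of the block with about 5–7 N. The block did not move, and I gripped again lower.
- **Not confirmed:** the force reading showed no clear touchdown on the stage. I judged contact by height, where the arm stopped descending at the expected level, and then opened the fingers.
- **Bystanders:** the blue block and beaker looked unmoved in the final picture. I did not measure the bystanders again at the end.

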